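# Dip the code reader's mirror to its mark

### The arm

A 7-joint arm with a two-finger parallel gripper is mounted at the origin on the work surface. World frame = base frame: x ahead of the robot, y to its left, z up, the work surface at z = 0. Lengths are in m, angles in rad, forces in N, time in s.
With the tool pointing down it reaches from about 0.425 to 0.95 m from the base axis. Payload 16.7 kg.
Tool frame: the origin (TCP) lies midway between the tips of the shut fingers; the grasp point (between the pads) lies 19 mm behind it (arm.hold_point_z is the distance from the TCP to the grasp point, in m); z points along the fingers, y is the line along which they close (so a half turn about z gives the same grasp; the last joint's range is limited). The gripper opens to 94 mm and grips with 3 to 60 N. Pads are 16 mm wide; open, the fingers measure 119 mm over their backs; the gripper's body (75 mm by 177 mm) begins 78 mm behind the grasp point.
Start: joints at [0.992, 0.426, 0.074, 1.606, -0.034, 1.111, -0.067], TCP at [0.281, -0.614, 0.205] pointing down, gripper open.
Joint ranges: [-2.85, 2.85], [-0.5, 2.14], [-1.23, 1.37], [0.21, 2.46], [-1.02, 4.16], [0.16, 2.05], [-2.73, 2.73]. Speed limits (rad/s): [1.89, 1.89, 2.39, 2.39, 3.01, 3.01, 3.01].

### API

Orientations are given as [roll, pitch, yaw] about the fixed x, y, z axes, in that order (R = Rz(yaw) Ry(pitch) Rx(roll)).
In Python, from station import arm, kin, get_image, ticket gives the robot as it stands. Calls block until the motion is done:
- arm.goto(position, orientation): joint-space move of the TCP to a pose.
- arm.line_to(position, v=0.15, frame=None): straight line of the TCP; frame=None keeps the orientation; v is the mean speed in m/s.
- arm.move_j(angles): joint-space move.
- arm.grip(opening): finger opening in m; the grip force is fixed at half the most; returns when the fingers have stopped.
- arm.sleep(seconds).
- kin.inverse_kinematics(position, orientation): joint angles nearest the present ones, or None.
- get_image(name): name is "scene" or "top" or "wrist"; returns a dict with "pixels" (480x640x3 uint8, red, green, blue), "fx", "fy", "cx", "cy" (pixels), "D" ([k1, k2, p1, p2, k3] as OpenCV has them; the pictures are not rectified), "extrinsics" (4x4, takes a point from world to camera coordinates). Camera axes: x right, y up, looking along -z (the intrinsics and any distortion apply to the point x, -y, -z); pixel columns grow to the right and rows downward; lengths in m; the calibration is good to about 2 mm. A picture is of the moment at which its call begins. There is no depth.
A pose or a line that the arm cannot do raises arm.MotionError and nothing moves.
- ticket.sign_off(): hands the job in; it is judged then, once.
Readings, each from a call of its own:
- arm.current_t(): time.
- arm.current_joint_pos(): joint angles.
- arm.current_qd(): joint speeds.
- arm.current_joint_efforts(): joint torques, N m.
- arm.current_tcp_pos(): TCP position.
- arm.current_tcp_rot(): TCP orientation.
- arm.current_ft_force(): force on the tool from outside, world axes, zero at the start.
- arm.current_wrist_torque(): the same for the moment, N m.
- arm.current_opening(): finger opening in m.
- arm.current_grasp_force(): force on a finger pad.
Only numpy, scipy, OpenCV 4.12 (cv2) and the standard library are available. Lean on these libraries where they do the work, as an engineer would, in place of code of your own. Each camera call takes 0.05 s, during which the arm holds its last target. There are 200 camera calls.

### The job

Of the two spring-backed tilt mounts, use the one with the round mirror: with your fingertips press down the black thumb pad on the corner of its plate until the pointer stands at the brass marker on its scale, without going clearly past it, and hold it there for about a second while the code reader looks at the carton. Then let go, so that the plate springs all the way back. Only press, gently, and grip or lift nothing; leave the marker, the mount with the square mirror and everything else on the bench as they are.

Things in the scene. Friction and masses are not known exactly. Their poses are not given: they have to be found in the camera images.
- mount_round: tilt mount to use: aluminium base 170 x 140 x 12, fixed; hinged grey plate 108 x 122, level at rest, top face at height 65, with ROUND black-framed mirror (62 dia, top 12 above the plate). Origin: underside of base; y points from hinge edge to sprung edge. Hinge axis along x at y -50, z 60. Pointer mast at x +78 on the hinge edge, before a white scale (top at height 267 with its marker) (sizes in mm)
- pad_round (a point): black rubber thumb pad (tilt_round_c0), 28 dia x 8 high, on the plate corner farthest from the pointer. This point: centre of its top face, height 73 at rest, 98 from the hinge axis. Pressed straight down, 1 mm moves the pointer 1.8 mm. The spring needs about 2 N to start, about 8 N at the largest mark, and lifts the plate when released (sizes in mm)
- tilt_round (a joint): tilt of the round mirror's plate: 0 level at rest, grows as the pad is pressed, stop at 0.38 rad; the pointer is at the mark when this equals joint marker_round
- marker_round (a joint): angle at which the brass marker is set on the round mount's scale (0.14 to 0.28 rad), on the same hinge axis and zero as tilt_round; stiff, not to be moved
- pointer_round (a point): tip of the round mount's dark steel pointer, 180 from the hinge axis; starts straight above the hinge and swings towards the sprung edge (the mount's +y) as the pad is pressed (sizes in mm)
- mark_round (a point): point of the small brass wedge marker (16 wide) clipped over the top edge of the round mount's scale, 180 from the hinge axis, in the pointer's plane; the pointer tip meets it when the tilt is right. Its y axis points the way the pointer travels (sizes in mm)
- mount_square: the other tilt mount, the same but with a SQUARE mirror (58 x 58): a bystander, same size and origin as mount_round (sizes in mm)
- tilt_square (a joint): tilt of the square mirror's plate, 0 at rest, grows when pressed; must stay at rest
- bottle_a: amber serum bottle with black cap, 42 dia x 115 high, between the two mounts; stands loose, origin at the centre of its underside (sizes in mm)
- jar: low clear jar with white lid, 52 dia x 45 high, on the robot's side between the mounts; stands loose, origin at the centre of its underside (sizes in mm)
- bottle_b: amber serum bottle with black cap, 42 dia x 115 high, left; stands loose, origin at the centre of its underside (sizes in mm)
- tape: roll of packing tape lying flat, 100 dia x 48 high, right; stands loose, origin at the centre of its underside (sizes in mm)
- carton_a: closed cream carton, 52 x 72 x 150 high, right; stands loose, origin at the centre of its underside (sizes in mm)
- carton_b: closed cream carton, 52 x 72 x 150 high, left; stands loose, origin at the centre of its underside (sizes in mm)
- cap: loose black bottle cap, 28 dia x 30 high, beyond the mounts; stands loose, origin at the centre of its underside (sizes in mm)

How it is judged:
On the way, in this order (a step that is already met when the one before it is completed fails the run):
1. fingertips on the thumb pad hold the round mount's pointer tip within 7 mm of the marker's point for 0.5 s (distance between pointer_round and mark_round below 0.007 m and contact force between tilt_round_c0 and the fingers above 0.5 N), for 0.5 s.
2. the plate is let go and is back at rest (value of joint tilt_round below 0.02 rad and contact force between mount_round and the fingers below 0.05 N), for 0.2 s.
At the end, for the whole second after the job is handed in: after the hold at the mark, the round mount's plate is back at rest (tilt below 0.02 rad), its marker is where it was (4 mm), the square mount's plate is level, and no bystander is more than 15 mm from where it stood (value of joint each of tilt_round, tilt_square below 0.02 rad and velocity of joint tilt_round below 0.05 rad/s and distance of mark_round from where it was at the start of the episode below 0.004 m and distance of each of bottle_a, jar, bottle_b, tape, carton_a, carton_b, cap from where it was at the start of the episode below 0.015 m); the robot touches nothing.
It fails at once if the pointer goes more than 11 mm past the marker (y of pointer_round in the frame of mark_round above 0.011 m).
It fails at once if the marker is moved (over 4 mm) (distance of mark_round from where it was at the start of the episode above 0.004 m).
It fails at once if the square mount's plate is pressed (over 0.05 rad) (value of joint tilt_square above 0.05 rad).
It fails at once if the round mount is pressed or squeezed with more than 25 N (contact force between mount_round and the fingers above 25 N).
It fails at once if a bystander is moved or lifted (over 15 mm), or it or the square mount is gripped or pushed with the fingers (over 5 N) (distance of any of bottle_a, jar, bottle_b, tape, carton_a, carton_b, cap from where it was at the start of the episode above 0.015 m or contact force between any of bottle_a, jar, bottle_b, tape, carton_a, carton_b, cap, mount_square and the fingers above 5 N).
It also fails if it takes over 40 s, if anything falls off the work surface, if the arm or the gripper's body presses on something with over 40 N, if the wrist force passes 120 N, or if a joint passes its speed limit or range.

## Working session

There is one attempt and no reset: what is moved stays moved. The work goes in short steps, each a Python script; the robot and the scene stay as the last script left them, time stands still between calls to the robot, and variables do not carry over. Pictures are saved under pics/ and viewed, at most 10 in all, crops included, and the job is handed in when it is done.

```bash
mkdir -p pics; python3 - <<'E'
from station import arm,get_image
import cv2
for n in("scene","top"):
    i=get_image(n);cv2.imwrite(f"pics/{n}0.png",i["pixels"][:,:,::-1]);print(n,i["fx"],i["D"],i["extrinsics"])
E
```

```text
scene 600.601765287646 [0.04536788 0.         0.         0.         0.        ] [[ 0.27251471  0.96213286  0.00600791 -0.17322066]
 [-0.59514006  0.16365464  0.78678171  0.22590359]
 [ 0.75600532 -0.21798514  0.61720211 -2.03499854]
 [ 0.          0.          0.          1.        ]]
top 517.7048604257362 [-0.13641088  0.          0.          0.          0.        ] [[-2.89531328e-02 -9.99561772e-01  6.16277348e-03  6.38725970e-05]
 [ 9.93853210e-01 -2.81276234e-02  1.07073034e-01 -6.13834422e-01]
 [-1.06852767e-01  9.22499197e-03  9.94232058e-01 -1.32296021e+00]
 [ 0.00000000e+00  0.00000000e+00  0.00000000e+00  1.00000000e+00]]
```

View pics/top0.png

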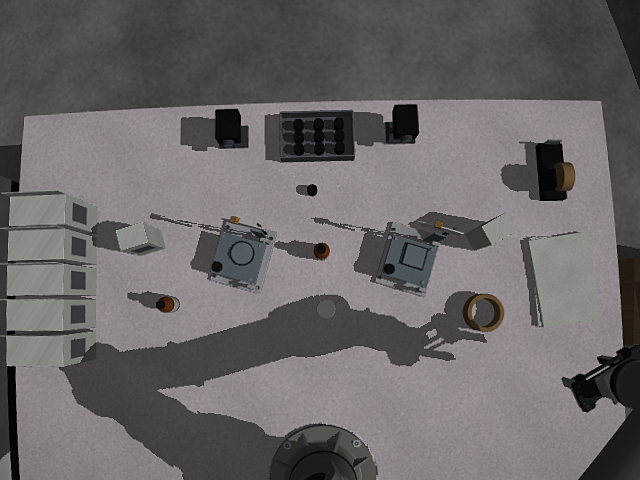

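View pics/scene0.png

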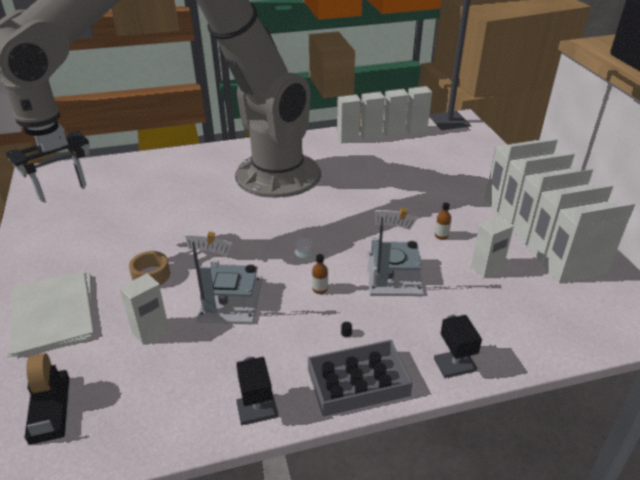

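```bash
python3 - <<'E'
import cv2
import numpy as np
a=cv2.imread("pics/top0.png")[205:305,195:295];b=cv2.imread("pics/scene0.png")[200:300,360:460]
r=lambda x:cv2.resize(x,None,fx=4,fy=4,interpolation=cv2.INTER_CUBIC)
cv2.imwrite("pics/crop1.png",np.hstack([r(a),r(b)]))
E
```

```text
(no output)
```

View pics/crop1.png

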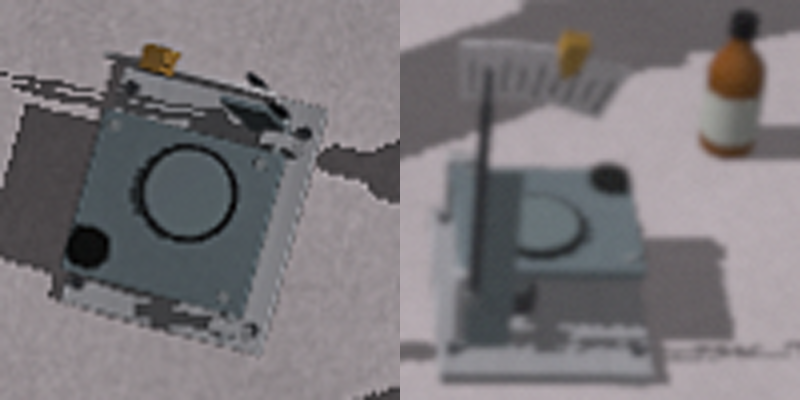

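```bash
cat > h.py <<'E'
import numpy as np,cv2
from scipy.optimize import least_squares
from station import arm,kin,get_image,ticket
F=np.diag([1,-1,-1.])
def proj(im,P):
    E=im["extrinsics"];c=(np.atleast_2d(P)@E[:3,:3].T+E[:3,3])@F
    K=np.array([[im["fx"],0,im["cx"]],[0,im["fy"],im["cy"]],[0,0,1.]])
    return cv2.projectPoints(c,np.zeros(3),np.zeros(3),K,np.array(im["D"],float))[0][:,0]
def ray(im,uv,z):
    K=np.array([[im["fx"],0,im["cx"]],[0,im["fy"],im["cy"]],[0,0,1.]])
    n=cv2.undistortPoints(np.array([[uv]],float),K,np.array(im["D"],float))[0,0]
    E=im["extrinsics"];R=E[:3,:3];o=-R.T@E[:3,3];d=R.T@(F@[n[0],n[1],1]);return o+d*(z-o[2])/d[2]
def M(m,p):  # mount pose (x,y,yaw) -> world
    c,s=np.cos(m[2]),np.sin(m[2]);p=np.atleast_2d(p)
    return np.c_[m[0]+c*p[:,0]-s*p[:,1],m[1]+s*p[:,0]+c*p[:,1],p[:,2]]
mk=lambda th:[.078,-.05+.18*np.sin(th),.06+.18*np.cos(th)]
E
python3 - <<'E'
from h import *
T=get_image("top");S=get_image("scene")
pt=ray(T,(217,266.7),.073);ps=ray(S,(412.5,244.3),.073)
mt=ray(T,(195+188/4,205+193/4),.077);ms=ray(S,(360+137/4,200+222/4),.077)
print("pad",pt,ps,"mirror",mt,ms,"dist",np.linalg.norm(pt-mt))
for u in[(140,225),(160,233),(168,303)]:print(u,ray(T,u,.15 if u[1]<300 else .115))
# marker triangulate
f=lambda p:np.r_[proj(T,p)[0]-[195+160/4,205+62/4],proj(S,p)[0]-[402,218]]
r=least_squares(f,[.6,.2,.24]);print("marker",r.x,r.fun)
E
```

```text
pad [0.55704959 0.25257399 0.073     ] [0.56209208 0.25445825 0.073     ] mirror [0.58923345 0.18758015 0.077     ] [0.59808735 0.18817894 0.077     ] dist 0.07263607761008542
(140, 225) [0.65843386 0.42721922 0.15      ]
(160, 233) [0.63724217 0.37690369 0.15      ]
(168, 303) [0.46783683 0.36745336 0.115     ]
marker [0.64836083 0.17793815 0.23575319] [ 0.49796742  0.14267728  0.54558075 -0.07794197]
```

```bash
python3 - <<'E'
from h import *
print(arm.current_tcp_rot(),arm.current_t())
p=arm.current_tcp_pos(); arm.line_to([p[0],p[1],.40],v=.2)
for y in(-.24,np.pi-.24):
    print(y,kin.inverse_kinematics([.55,.24,.38],[np.pi,0,y]))
y=min((-.24,np.pi-.24),key=lambda y:np.abs(q-arm.current_joint_pos()).max() if (q:=kin.inverse_kinematics([.55,.24,.38],[np.pi,0,y])) is not None else 9)
arm.goto([.55,.24,.38],[np.pi,0,y]); arm.grip(0.0)
print(arm.current_opening(),arm.current_tcp_pos(),arm.current_tcp_rot(),arm.current_t())
i=get_image("wrist");cv2.imwrite("pics/w1.png",i["pixels"][:,:,::-1]);print(i["fx"],i["D"]);E=i["extrinsics"];print("cam at",-E[:3,:3].T@E[:3,3],-E[2,:3])
E
```

```text
[-3.14079927e+00  7.83817622e-05  4.29789071e-01] 0.2
-0.24 [ 0.20719314  0.31917736 -0.94013411  1.49586192  0.25792128  1.45712112
 -2.54878331]
2.901592653589793 [ 0.19756158  0.31521041 -0.92542284  1.4963444   0.25198376  1.45530075
  0.5977132 ]
0.00022673902860100104 [0.54998445 0.23998741 0.3799963 ] [-3.14154618e+00  1.88998183e-05  2.90161783e+00] 5.875
417.0284332938264 [-0.03257299  0.          0.          0.          0.        ]
cam at [0.47351189 0.25988584 0.55890261] [ 0.26426885 -0.06482039 -0.96226831]
```

View pics/w1.png

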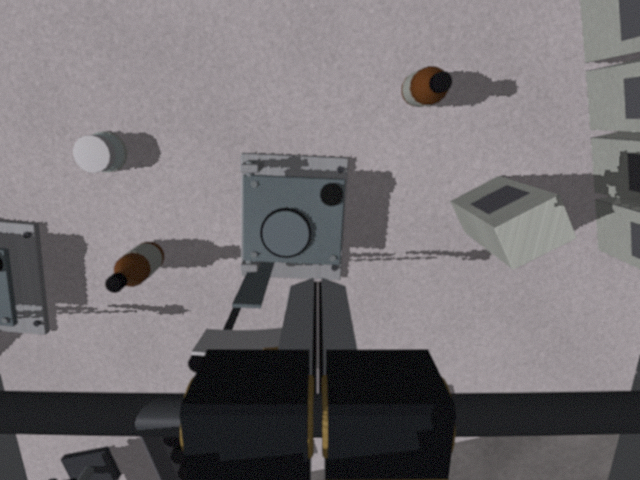

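```bash
python3 - <<'E'
from h import *
arm.line_to([.66,.18,.40],v=.2)
i=get_image("wrist");cv2.imwrite("pics/w2.png",i["pixels"][:,:,::-1])
np.save("w2.npy",i,allow_pickle=True);print(arm.current_t())
print(proj(i,[[.6484,.178,.236],[.56,.2535,.073]]))
E
```

```text
6.7583
[[309.46582435 206.31476568]
 [357.29832433  89.6827794 ]]
```

View pics/w2.png

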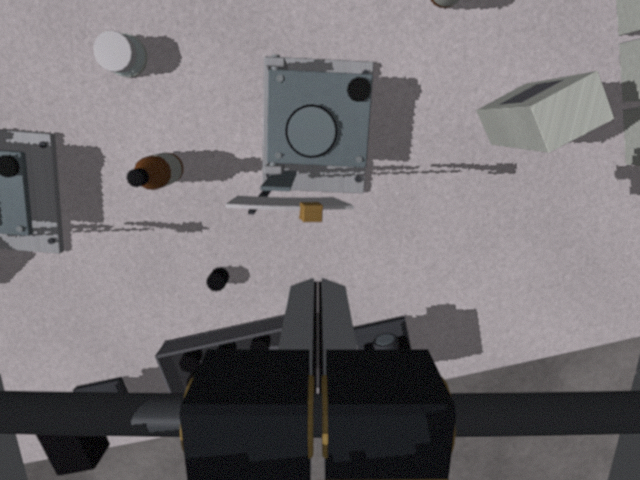

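```bash
python3 - <<'E'
import cv2
a=cv2.imread("pics/w2.png")[50:230,220:400]
cv2.imwrite("pics/w2c.png",cv2.resize(a[130:],(720,200),interpolation=cv2.INTER_CUBIC));
import numpy as np
t=cv2.resize(a[:150],(600,500),interpolation=cv2.INTER_CUBIC)
cv2.imwrite("pics/w2c.png",cv2.resize(a,(600,600),interpolation=cv2.INTER_CUBIC))
E
```

```text
(no output)
```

View pics/w2c.png

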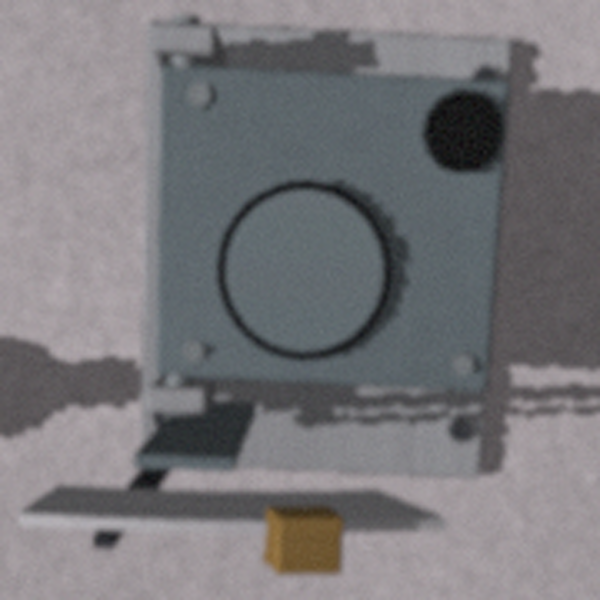

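```bash
python3 - <<'E'
from h import *
W=np.load("w2.npy",allow_pickle=True).item()
c=lambda u,v:np.array([220+u/3.3333,50+v/3.3333])
pts=[[-.085,-.07,.012],[.085,-.07,.012],[.085,.07,.012],[-.085,.07,.012]]
ob=[c(155,20),c(138,466),c(480,476),c(512,40)]
px=[[0,.0,.077]]
f=lambda m:(proj(W,np.vstack([M(m,pts),M(m,[[-.04,.048,.073]])]))-np.array(ob+[c(464,131)])).ravel()
r=least_squares(f,[.6,.2,-.24],loss='soft_l1',x_scale=[.1,.1,.1]);m=r.x;print("mount",m,f(m).reshape(-1,2).round(1))
print("pad world ray",ray(W,c(464,131),.073),"model",M(m,[-.04,.048,.073]))
print("pointer pred/obs",proj(W,M(m,mk(0))),c(105,541))
T=get_image("top");S=get_image("scene")
print("pointer in scene pred",proj(S,M(m,mk(0))),"obs",360+88/4,200+68/4, "top",proj(T,M(m,mk(0))))
for th in np.arange(.14,.29,.02):
    q=[.078,-.05+.2*np.sin(th),.06+.2*np.cos(th)]
    print(round(th,2),"scene",proj(S,M(m,mk(th)))[0].round(1),"wrist r200",((proj(W,M(m,q))[0]-[220,50])*3.3333).round(0),"top",proj(T,M(m,q))[0].round(1))
s=S["pixels"][200:240,365:425,::-1];cv2.imwrite("pics/s2.png",cv2.resize(s,(780,520),interpolation=cv2.INTER_CUBIC))
E
```

```text
mount [ 0.59048521  0.19701562 -0.28401057] [[-2.7 -0.3]
 [ 0.7 -0.9]
 [ 0.2  0.8]
 [ 0.6 -0.9]
 [-0.2  5.1]]
pad world ray [0.5601023  0.25571779 0.073     ] model [[0.56553761 0.25430102 0.073     ]]
pointer pred/obs [[251.30818271 224.71311914]] [251.500315   212.30162302]
pointer in scene pred [[383.06160597 220.52417987]] obs 382.0 217.0 top [[257.80085223 218.36222822]]
0.14 scene [393.6 221.2] wrist r200 [210. 606.] top [244.7 213.9]
0.16 scene [395.1 221.4] wrist r200 [226. 606.] top [243.  213.5]
0.18 scene [396.6 221.6] wrist r200 [243. 606.] top [241.3 213.1]
0.2 scene [398.1 221.9] wrist r200 [260. 606.] top [239.7 212.8]
0.22 scene [399.5 222.2] wrist r200 [276. 606.] top [238.  212.4]
0.24 scene [401.  222.4] wrist r200 [292. 605.] top [236.4 212. ]
0.26 scene [402.4 222.8] wrist r200 [308. 605.] top [234.8 211.7]
0.28 scene [403.9 223.1] wrist r200 [324. 605.] top [233.2 211.3]
```

View pics/s2.png

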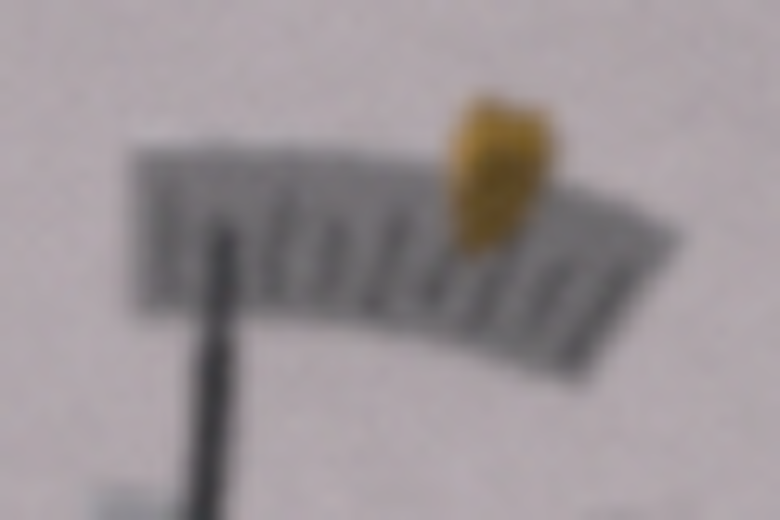

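```bash
python3 - <<'E'
from h import *
P=[.5598,.2545]
arm.line_to(P+[.40],v=.25);arm.line_to(P+[.085],v=.2)
f0=np.array(arm.current_ft_force());print(f0)
tiles=[]
for z in(.072,.060,.052):
    arm.line_to(P+[z],v=.03);S=get_image("scene")
    print(z,arm.current_tcp_pos(),np.round(np.array(arm.current_ft_force())-f0,2),arm.current_t())
    tiles.append(cv2.resize(S["pixels"][200:240,365:425,::-1],(600,400),interpolation=cv2.INTER_CUBIC))
a=get_image("scene")["pixels"][190:270,360:440,::-1]
out=np.zeros((600,800,3),np.uint8);out[:267,:400]=cv2.resize(tiles[1],(400,267));out[:267,400:]=cv2.resize(tiles[0],(400,267))
out[267:,:500]=cv2.resize(tiles[2],(500,333));out[267:567,500:]=cv2.resize(a,(300,300))
cv2.imwrite("pics/p1.png",out)
E
```

```text
[0.5260002  0.41775203 0.59322698]
0.072 [0.55984918 0.25450864 0.07209021] [ 0.39 -0.01  1.41] 9.8667
0.06 [0.56000393 0.25508861 0.06023643] [1.51 3.1  4.74] 10.4667
0.052 [0.55994633 0.25479675 0.05226037] [0.7  1.81 5.67] 10.9333
```

View pics/p1.png

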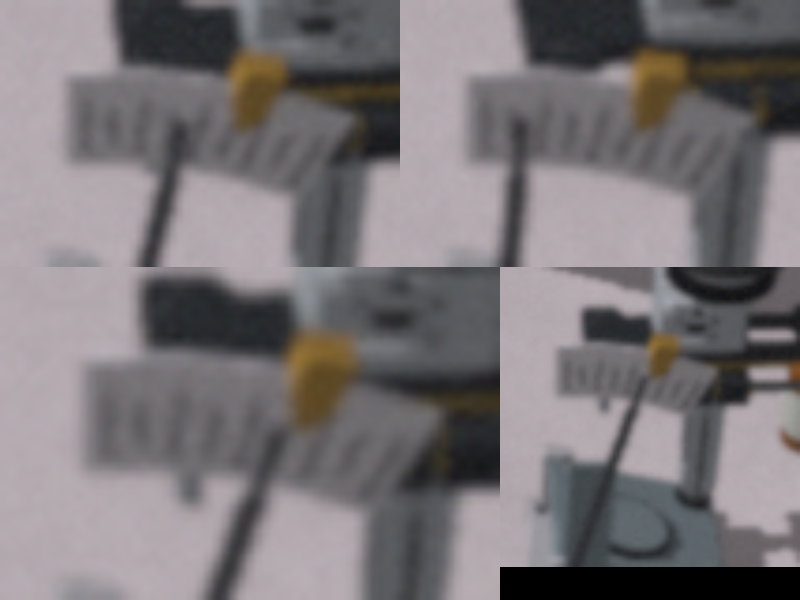

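```bash
python3 - <<'E'
from h import *
p=[.5598,.2545,.049]
arm.line_to(p,v=.02);arm.sleep(.3);S=get_image("scene")
print(arm.current_tcp_pos(),arm.current_ft_force(),arm.current_t())
cv2.imwrite("pics/p2.png",cv2.resize(S["pixels"][200:240,365:425,::-1],(780,520),interpolation=cv2.INTER_CUBIC))
E
```

```text
[0.55991563 0.25453638 0.04931322] [0.57704427 0.14438045 7.56339335] 11.6333
```

View pics/p2.png

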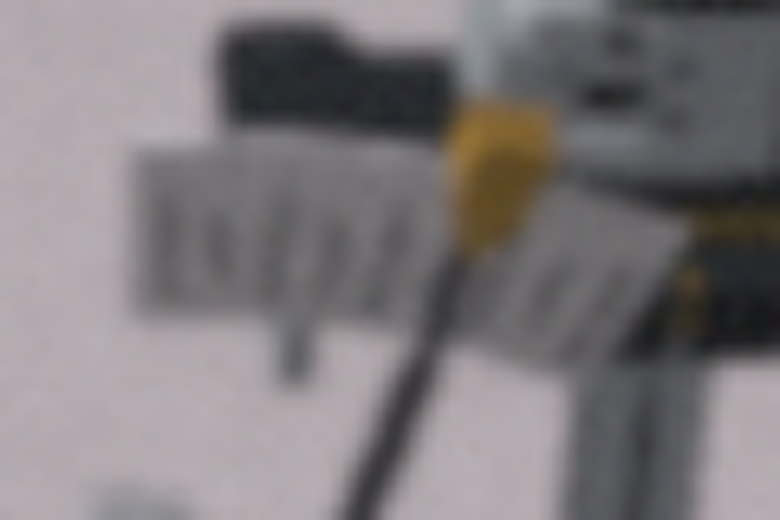

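The pointer tip is at crop (455,258) and the marker point at about (472,258), so it is about 3 mm short. I'll press about 1 mm more, hold, then release.

```bash
python3 - <<'E'
from h import *
p=[.5598,.2545]
arm.line_to(p+[.0480],v=.01);arm.sleep(1.3);S=get_image("scene");print(arm.current_tcp_pos(),arm.current_ft_force())
arm.line_to(p+[.076],v=.04);arm.line_to(p+[.25],v=.15);arm.sleep(.5);S2=get_image("scene")
o=[cv2.resize(s["pixels"][200:260,365:425,::-1],(400,400),interpolation=cv2.INTER_CUBIC) for s in(S,S2)]
cv2.imwrite("pics/p3.png",np.hstack(o));print(arm.current_ft_force(),arm.current_t())
E
```

```text
[0.55989968 0.25439582 0.04830541] [-0.79762459  0.43943611  6.87447411]
[-0.06176609  0.83135539  0.23156277] 15.9417
```

View pics/p3.png

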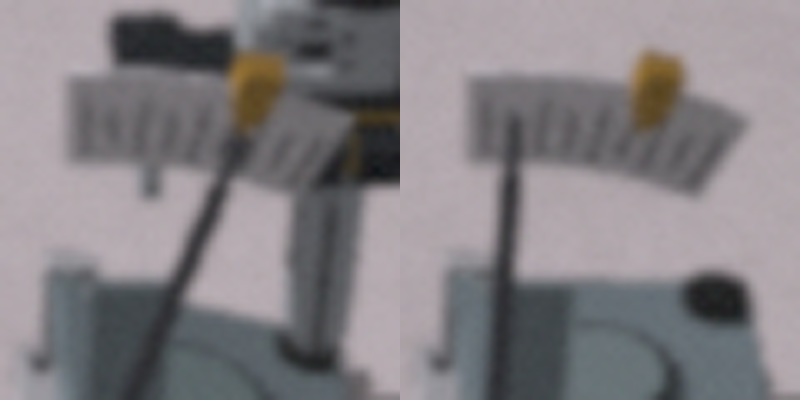

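The left crop shows the pointer meeting the marker's point at about (241,132). The right crop shows the plate level again with the pointer back at its starting position and the marker unmoved.

```bash
python3 -c "
from station import ticket
print(ticket.sign_off())"
```

```text
the job is handed in; nothing more can be done
None
```

I pressed the round mount's pad until the pointer met the brass marker, held it there for over a second, then released it. The last pictures show the plate level again and the marker unmoved, and the job is handed in at about 16 s; the sign-off gave no verdict.

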